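# Unscrew the filler cap of the hot-chocolate urn

## Robot

A 7-joint arm with a two-finger parallel gripper is mounted at the origin on a cart in front of the work surface, level with it; the furniture and walls round the work are solid. World frame = base frame: x ahead of the robot, y to its left, z up, the work surface at z = 0. Lengths are in m, angles in rad, forces in N, time in s.
With the tool pointing down it reaches from about 0.35 to 0.9 m from the base axis. Payload 8.1 kg.
Tool frame: the origin (TCP) lies on the centre line of the jaws, within the pads' length; the fingertips stand 17 mm ahead of it and the grasp point (between the pads) lies 2 mm behind it; z points along the fingers, y is the direction in which the jaws open and shut (so a half turn about z gives the same grasp; the last joint's range is limited). The gripper opens to 85 mm and grips with 20 to 120 N. Pads are 22 mm wide; open, the fingers measure 114 mm over their backs; the gripper's body (76 mm by 85 mm) begins 54 mm behind the grasp point. The pads swing forward as they close: fully open they stand 13 mm farther back than shut.
Start: joints at [-1.369, 0.434, 0.025, 1.573, -0.012, 1.134, -0.075], TCP at [0.188, 0.596, 0.248] pointing down, gripper open.
Joint ranges: [-2.62, 2.62], [-0.44, 2.09], [-1.27, 1.32], [0.08, 2.57], [-1.32, 4.46], [0.12, 2], [-2.74, 2.74]. Speed limits (rad/s): [2.22, 2.22, 3.01, 3.01, 3.14, 3.14, 3.14].

## Interface

Orientations are given as a unit quaternion [x, y, z, w].
In Python, from station import telemetry, eyes, arm gives the robot as it stands.
- The arm moves only by the tool servo_tool, never from a script. Its argument "series" is a list of rows, each an object with "translation": the shift along the world's x, y, z in cm, a list of three; "rot": the turn, a rotation vector about the world's x, y, z in degrees, a list of three; "fingers": the finger opening in cm, from 0 to 8.54. A call has 1 to 10 rows; each row shifts and turns the commanded pose from where the row before left it; what a row does not reach is not made up. A row lasts 1/12 s, in which the tool goes at most 41.7 mm and 7.16 degrees, less where a joint would pass 70% of its speed; a pose out of reach is approached as far as the arm can. A call with a gripper value outside its range is refused whole. The fingers move at their own pace and stop on an object; "grip_force" is the grip in N (left out, the last holds). Time passes only in rows, so rows that do not move let the fingers close. It gives the time, the measured TCP pose, the force and the opening at its end, in the units of the state.
- telemetry.observe(): the state, without advancing time (a new reading comes with each control period).
- eyes.snapshot(name): name is "scene" or "top"; returns a dict with "color" (400x640x3 uint8, blue, green, red), "fx", "fy", "cx", "cy" (pixels), "D" ([k1, k2, p1, p2, k3] as OpenCV has them; the pictures are not rectified), "pose" (4x4, takes a point from camera to world coordinates). Camera axes: x right, y down, z forward; pixel columns grow to the right and rows downward; lengths in m; the calibration is good to about 2 mm. A picture is of the moment at which its call begins. There is no depth.
- arm.hand_in(): hands the job in, once; it reports no verdict.
The state is a dict: "t": time; "qpos": joint angles; "joint_vel": joint speeds; "tau": joint torques, N m; "tool_pos": TCP position; "ee_rot": TCP orientation; "ft_force": force on the tool from outside, world axes, zero at the start; "moment": the same for the moment, N m; "grip_width": opening from 0.0 (shut) to 1.0 (fully open).
Only numpy, scipy, OpenCV 4.12 (cv2) and the standard library are available. Lean on these libraries where they do the work, as an engineer would, in place of code of your own. Each camera call takes 0.05 s, during which the arm holds its last target. There are 200 camera calls.

## Task

Open the hot-chocolate urn for refilling: unscrew its black filler cap anticlockwise, a little over one full turn with several re-grips, without forcing or pulling the thread, and have hold of the cap as it comes free so that it does not fall. Lift it off and set it down gently, knob up, in the middle of the round cork coaster, and let go; leave everything else on the counter where it is.

Things in the scene. Friction and masses are not known exactly. Their poses are not given: they have to be found in the camera images.
- urn: Hot-chocolate urn, fixed to the counter: upright steel cylinder 116 mm wide, 110 mm high in all, on a black foot 124 mm wide, with a small tap that stands out 105 mm from the axis. Origin: centre of its underside, on the axis; z up, -x the side of the tap.
- neck_rim (a point): Centre of the mouth of the filler neck that stands on the urn's top on its axis: 36 mm high, 47 mm wide over the thread, rim 146 mm above the urn's origin. Right-hand thread, 18 mm a turn; play about 1 mm up and down and sideways. It bears only light loads: more than 30 N between cap and urn (a pull, a grip off centre, a hand that does not rise with the cap) damages it.
- cap: Black screw cap, 62 mm high, 0.20 to 0.33 kg, held on the neck by the thread alone. Skirt 59 mm wide and 36 mm high, above it a round fluted knob 50 mm wide and 26 mm high. Origin: centre of the skirt's lower edge, on the axis; z up. Screwed home it is 114 mm above the urn's origin. Turned anticlockwise (seen from above) it rises and frees after about 1.15 turns; it stays put between grips.
- cap_grip (a point): Point on the cap's axis inside the knob, 52 mm above the cap's origin and 10 mm below the knob's top, 16 mm above the skirt's shoulder: the place to grip, from above at any yaw. Turned more than about a quarter turn past freeing without being lifted, the cap drops back one thread.
- coaster: Loose round cork coaster, 100 mm in diameter, 12 mm thick, 0.4 kg, lying on the counter. Origin: centre of its underside; its top is 12 mm above.
- bell: Bystander: service bell with a chrome dome, 80 mm wide, 60 mm high, origin under its centre.
- scoop: Bystander: metal scoop with a wooden handle, 138 mm long, 21 mm high, origin under its centre.
- hazel_bowl: Bystander: oval glazed bowl of hazelnuts, 94x128x53 mm, origin under its centre.
- cup_a: Bystander: chocolate cup, 37 mm wide, 28 mm high, origin under its centre.
- cup_b: Bystander: another such chocolate cup.
Things that resemble listed ones, but are neither listed nor needed, are in the scene too. Several things have the shape of the cap; the one meant has the colours described above.

How it is judged:
On the way, in this order (a step that is already met when the one before it is completed fails the run):
1. the cap has come free of the thread and is held by the fingers above the neck (z of cap in the frame of urn above 0.15 m and contact force between the fingers and cap above 1 N and contact force between cap and urn below 0.5 N), for 0.1 s.
2. the cap stands upright on the coaster (horizontal distance between cap and coaster below 0.02 m and z of cap in the frame of coaster between 0.009 and 0.015 m and angle between cap's own z axis and vertical below 0.1 rad), for 0.2 s.
At the end, for the whole second after the job is handed in: The cap stands at rest, knob up (tilt under 0.1 rad), on the coaster's top, its axis within 20 mm of the coaster's centre, let go; the urn's neck is open (all of step 2 and linear speed of cap below 0.02 m/s and contact force between the fingers and cap below 0.1 N and contact force between cap and coaster above 0.3 N); the robot touches nothing.
It fails at once if the thread is forced: more than 30 N between cap and urn (contact force between cap and urn above 30 N).
It fails at once if the cap is set down hard or pressed on the coaster: more than 60 N (contact force between cap and coaster above 60 N).
It fails at once if the cap is tipped over or dropped (tilt above 0.7 rad, or lower than the coaster's top) (angle between cap's own z axis and vertical above 0.7 rad or height (world z) of cap below 0.006 m).
It fails at once if a bystander is displaced by more than 30 mm (distance of any of bell, scoop, hazel_bowl, cup_a, cup_b from where it was at the start of the episode above 0.03 m).
It fails at once if the coaster is pushed away by more than 30 mm (distance of coaster from where it was at the start of the episode above 0.03 m).
It also fails if it takes over 69 s, if anything falls off the work surface, if the arm or the gripper's body presses on something with over 40 N, if the wrist force passes 120 N, or if a joint passes its speed limit or range.

## Working session

There is one attempt and no reset: what is moved stays moved. The work goes in short steps, Python scripts to look and compute and a tool call to move; the robot and the scene stay as the last step left them, time stands still between calls to the robot, and variables do not carry over. Pictures are saved under pics/ and viewed, about 8 in all and at most 12, crops included, and the job is handed in when it is done.

Besides the shell and the picture viewer there is one more tool, called as a command line: name --argument value ..., lists and objects as JSON in quotes. servo_tool: Moves the arm, as the interface text tells. Its arguments: {"type":"object","properties":{"series":{"type":"array"},"grip_force":{"type":"number"}},"required":["series"]}

```bash
mkdir -p pics; ls; python3 - <<'E'
from station import telemetry, eyes, arm
import cv2,numpy as np
for n in("scene","top"):
    s=eyes.snapshot(n); cv2.imwrite(f"pics/{n}0.png",s["color"]); print(n,s["fx"],s["fy"],s["cx"],s["cy"],s["D"]);print(np.round(s["pose"],3))
    np.save(f"{n}0.npy",s,allow_pickle=True)
print(telemetry.observe())
E
```

```text
pics
scene 378.01866246299414 378.01866246299414 319.21759443043834 201.7972912249297 [-0.03475709  0.          0.          0.          0.        ]
[[ 0.607 -0.626  0.489  0.055]
 [-0.795 -0.483  0.367 -0.347]
 [ 0.006 -0.612 -0.791  0.819]
 [ 0.     0.     0.     1.   ]]
top 479.8576397501572 479.8576397501572 318.8508775083687 195.25267012247483 [0.01314392 0.         0.         0.         0.        ]
[[ 1.000e-01 -9.710e-01  2.160e-01  1.760e-01]
 [-9.950e-01 -9.800e-02  2.000e-02 -2.300e-02]
 [ 1.000e-03 -2.160e-01 -9.760e-01  1.497e+00]
 [ 0.000e+00  0.000e+00  0.000e+00  1.000e+00]]
{'t': 0.1, 'qpos': array([-1.36858145,  0.43512646,  0.02495283,  1.57400886, -0.01163475,
        1.13403727, -0.07514278]), 'joint_vel': array([-0.00023676, -0.00190908,  0.00098514, -0.00292609,  0.00166785,
        0.00067965,  0.00061626]), 'tau': array([ 4.10248846e-03, -6.71754885e+01,  1.02865431e+00, -3.16900134e+01,
        1.57993933e-02,  7.22004610e-03, -4.03251499e-05]), 'tool_pos': array([0.18746658, 0.59575592, 0.24761981]), 'ee_rot': array([ 1.51871489e-01,  9.88399988e-01, -7.14669495e-04, -6.44471003e-05]), 'ft_force': array([-0.37192844,  0.05350826,  0.47779685]), 'moment': array([ 0.02830828, -0.03274086,  0.02952249]), 'grip_width': 0.9977637383246163}
```

View pics/scene0.png

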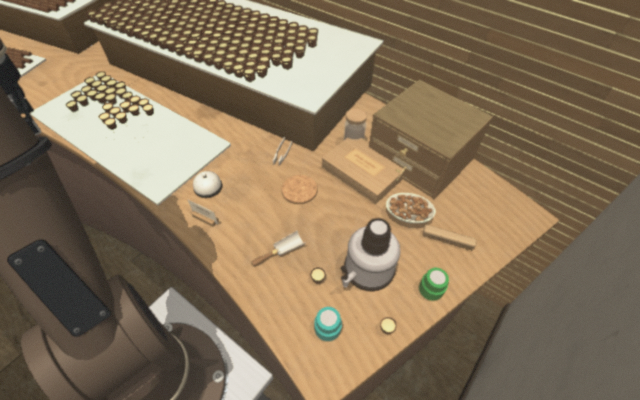

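View pics/top0.png

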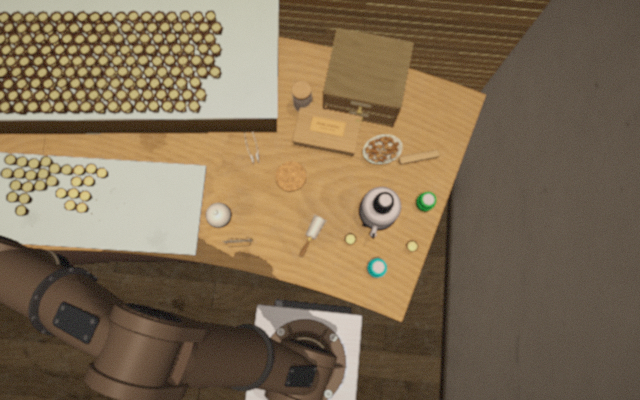

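Scene view: the black cap sits on the urn at about (377,235), and the cork coaster is at (300,189). Cap-shaped candidates are black (377,235), teal (328,323) and green (435,283). The black one fits, because it is on the urn's neck and has the described colour. In the top view the cap is at (384,202) and the coaster at (291,178). Next I make enlarged crops of both.

```bash
python3 - <<'E'
import cv2,numpy as np
a=cv2.imread("pics/scene0.png");b=cv2.imread("pics/top0.png")
f=lambda i,x,y,w,h:cv2.resize(i[y:y+h,x:x+w],None,fx=5,fy=5,interpolation=cv2.INTER_CUBIC)
# cap crops left scene (335,205), right top (345,175); coaster scene (270,165) top(261,158)
t=np.hstack([f(a,335,208,80,80),f(b,345,168,80,80)])
u=np.hstack([f(a,260,170,80,40),f(b,251,158,80,40)])
cv2.imwrite("pics/crop.png",np.vstack([t,u]))
E
```

```text
(no output)
```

View pics/crop.png

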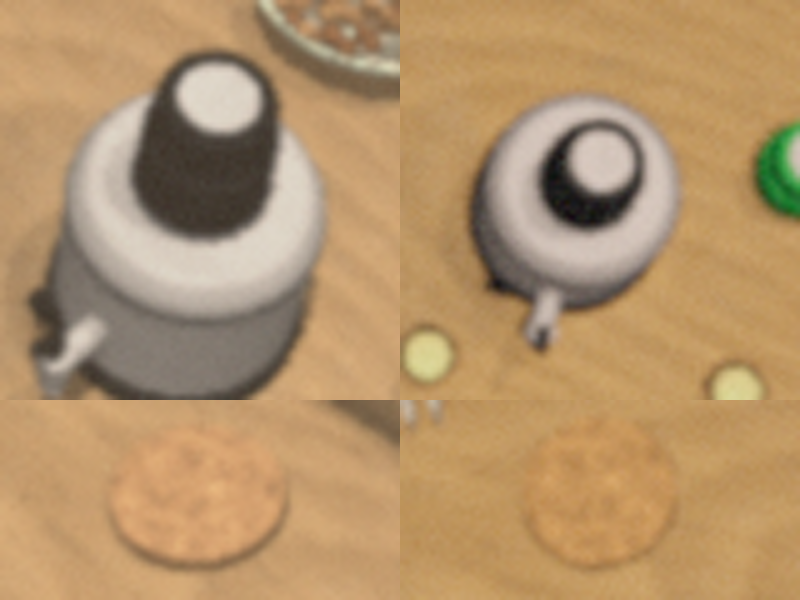

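```bash
cat > h.py <<'E'
import cv2,numpy as np
def ray(n,uv,i=0):
    s=np.load(f"{n}{i}.npy",allow_pickle=True).item()
    K=np.array([[s["fx"],0,s["cx"]],[0,s["fy"],s["cy"]],[0,0,1.]])
    p=cv2.undistortPoints(np.array([[uv]],float),K,np.array(s["D"]))[0,0]
    T=np.array(s["pose"]); d=T[:3,:3]@np.r_[p,1]; return T[:3,3],d/np.linalg.norm(d)
def tri(a,b,i=0):
    (o,d),(q,e)=ray("scene",a,i),ray("top",b,i)
    t=np.linalg.lstsq(np.c_[d,-e],q-o,rcond=None)[0]
    A,B=o+t[0]*d,q+t[1]*e; return (A+B)/2,np.linalg.norm(A-B)
def at(n,uv,z,i=0):
    o,d=ray(n,uv,i); return o+d*(z-o[2])/d[2]
E
python3 - <<'E'
from h import *
np.set_printoptions(precision=4,suppress=True)
print("knobtop",tri((378.4,227),(385,199.6)),at("scene",(378.4,227),.176),at("top",(385,199.6),.176))
print("coaster",tri((299.2,187.8),(290.8,176)),at("scene",(299.2,187.8),.012),at("top",(290.8,176),.012))
for n,c,p in(("cupa",(318,274),(350,239)),("cupb",(388,325),(412,246)),("teal",(328,316),(377,267)),("green",(436,276),(428,200)),("bowl",(411,208),(383,149)),("box",(380,160),(330,130)),("spatula",(278,250),(311,234))):
    print(n,tri(c,p))
E
```

```text
knobtop (array([ 0.4745, -0.1831,  0.1747]), np.float64(0.0022105475688450867)) [ 0.4745 -0.1842  0.176 ] [ 0.4735 -0.1821  0.176 ]
coaster (array([0.5586, 0.1027, 0.0111]), np.float64(0.002525370012574896)) [0.5591 0.1015 0.012 ] [0.5573 0.1034 0.012 ]
cupa (array([ 0.3747, -0.103 ,  0.0242]), np.float64(0.004150556812700512))
cupb (array([ 0.372 , -0.2946,  0.0211]), np.float64(0.002780106392875476))
teal (array([ 0.2954, -0.1884,  0.0618]), np.float64(0.006051754791787464))
green (array([ 0.5094, -0.3255,  0.0712]), np.float64(0.001850448259227842))
bowl (array([ 0.6714, -0.1826,  0.0308]), np.float64(0.0024175921677681875))
box (array([ 0.7193, -0.0259,  0.0678]), np.float64(0.04720653861964733))
spatula (array([0.3782, 0.0208, 0.0022]), np.float64(0.0027606169310770384))
```

Triangulation puts the knob top at (0.474, -0.183, 0.175) and the coaster top centre at (0.558, 0.102, 0.011), and both heights match the text. I move above the cap, pre-turned clockwise.

servo_tool --series '[{"translation":[2,-2.5,0],"rot":[0,0,-6.5],"fingers":8.5},{"translation":[2,-2.5,0],"rot":[0,0,-6.5],"fingers":8.5},{"translation":[2,-2.5,0],"rot":[0,0,-6.5],"fingers":8.5},{"translation":[2,-2.5,0],"rot":[0,0,-6.5],"fingers":8.5},{"translation":[2,-2.5,0],"rot":[0,0,-6.5],"fingers":8.5},{"translation":[2,-2.5,0],"rot":[0,0,-6.5],"fingers":8.5},{"translation":[2,-2.5,0],"rot":[0,0,-6.5],"fingers":8.5},{"translation":[2,-2.5,0],"rot":[0,0,-6.5],"fingers":8.5},{"translation":[2,-2.5,0],"rot":[0,0,-6.5],"fingers":8.5},{"translation":[2,-2.5,0],"rot":[0,0,-6.5],"fingers":8.5}]'

```text
t: 0.93
tool_pos: [0.3882, 0.3447, 0.2482]
ee_rot: [0.661, 0.75, -0.0, -0.0]
ft_force: [0.1, 0.8, -0.2]
grip_width: 0.995
```

servo_tool --series '[{"translation":[0.8,-3.2,0],"rot":[0,0,-6.5],"fingers":8.5},{"translation":[0.8,-3.2,0],"rot":[0,0,-6.5],"fingers":8.5},{"translation":[0.8,-3.2,0],"rot":[0,0,-6.5],"fingers":8.5},{"translation":[0.8,-3.2,0],"rot":[0,0,-6.5],"fingers":8.5},{"translation":[0.8,-3.2,0],"rot":[0,0,-6.5],"fingers":8.5},{"translation":[0.8,-3.2,0],"rot":[0,0,-6.5],"fingers":8.5},{"translation":[0.8,-3.2,0],"rot":[0,0,-6.5],"fingers":8.5},{"translation":[0.8,-3.2,0],"rot":[0,0,-6.5],"fingers":8.5},{"translation":[0.8,-3.2,0],"rot":[0,0,-6.5],"fingers":8.5},{"translation":[0.8,-3.2,0],"rot":[0,0,-6.5],"fingers":8.5}]'

```text
t: 1.77
tool_pos: [0.4674, 0.0247, 0.2483]
ee_rot: [0.961, 0.278, 0.0, -0.0]
ft_force: [1.0, 0.1, -0.8]
grip_width: 0.997
```

```bash
cat > st.py <<'E'
from station import telemetry
import numpy as np
from scipy.spatial.transform import Rotation as R
def st():
    o=telemetry.observe(); m=R.from_quat(o["ee_rot"]).as_matrix()
    r=lambda v,k:np.round(v,k).tolist()
    print("t",round(o["t"],2),"tcp",r(np.array(o["tool_pos"]),4),"jawdir",round(np.degrees(np.arctan2(m[1,1],m[0,1])),1),"tilt",round(np.degrees(np.arccos(-m[2,2])),2),"q",r(o["qpos"],2),"F",r(o["ft_force"],1),"M",r(o["moment"],2),"w",round(o["grip_width"]*85.4,1))
if __name__=="__main__": st()
E
python3 st.py
```

```text
t 1.77 tcp [0.4674, 0.0247, 0.2483] jawdir -57.8 tilt 0.02 q [-0.78, 0.19, 0.73, 1.98, -0.15, 1.02, -0.99] F [1.0, 0.1, -0.8] M [0.02, -0.05, -0.03] w 85.1
```

servo_tool --series '[{"translation":[0.1,-2.1,0],"rot":[0,0,-7],"fingers":8.5},{"translation":[0.1,-2.1,0],"rot":[0,0,-7],"fingers":8.5},{"translation":[0.1,-2.1,0],"rot":[0,0,-7],"fingers":8.5},{"translation":[0.1,-2.1,0],"rot":[0,0,-7],"fingers":8.5},{"translation":[0.1,-2.1,0],"rot":[0,0,-7],"fingers":8.5},{"translation":[0.1,-2.1,0],"rot":[0,0,-7],"fingers":8.5},{"translation":[0.1,-2.1,0],"rot":[0,0,-7],"fingers":8.5},{"translation":[0,-2.1,0],"rot":[0,0,-7],"fingers":8.5},{"translation":[0,-2,0],"rot":[0,0,-7],"fingers":8.5},{"translation":[0,-2,0],"rot":[0,0,-7],"fingers":8.5}]'

```text
t: 2.6
tool_pos: [0.4743, -0.1826, 0.2482]
ee_rot: [0.946, -0.324, -0.0, -0.0]
ft_force: [-0.3, -0.1, 0.4]
grip_width: 0.997
```

```bash
python3 - <<'E'
from st import *; st()
from station import eyes
import cv2
f=lambda n,x,y,w,h:cv2.resize(eyes.snapshot(n)["color"][y:y+h,x:x+w],None,fx=4,fy=4,interpolation=cv2.INTER_CUBIC)
cv2.imwrite("pics/a1.png",f("scene",300,140,160,130))
E
```

```text
t 2.6 tcp [0.4743, -0.1826, 0.2482] jawdir -127.8 tilt 0.02 q [-0.52, 0.36, 1.05, 1.91, -0.35, 1.08, -1.56] F [-0.3, -0.1, 0.4] M [-0.02, 0.02, 0.05] w 85.1
```

View pics/a1.png

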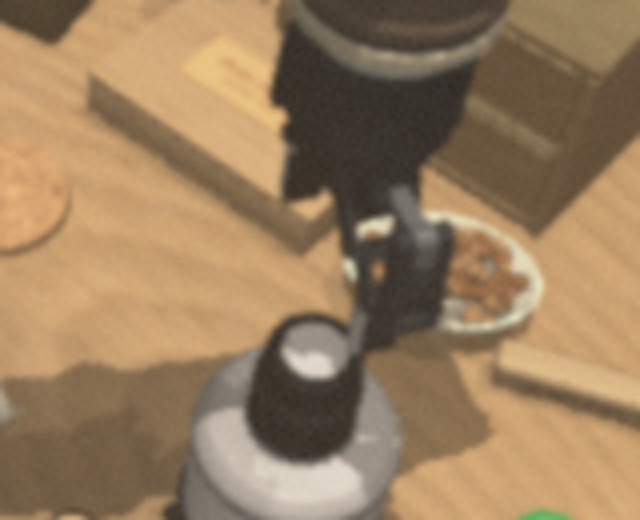

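The open jaws are straddling the space above the black knob (crop 310,340). I descend and close to just short of contact.

servo_tool --series '[{"translation":[0,0,-1.5],"rot":[0,0,0],"fingers":8.5},{"translation":[0,0,-1.5],"rot":[0,0,0],"fingers":8.5},{"translation":[0,0,-1.5],"rot":[0,0,0],"fingers":8.5},{"translation":[0,0,-1.5],"rot":[0,0,0],"fingers":7},{"translation":[0,0,-1.4],"rot":[0,0,0],"fingers":6},{"translation":[0,0,0],"rot":[0,0,0],"fingers":5.6},{"translation":[0,0,0],"rot":[0,0,0],"fingers":5.4},{"translation":[0,0,0],"rot":[0,0,0],"fingers":5.4}]' --grip_force 20

```text
t: 3.32
tool_pos: [0.4748, -0.182, 0.1749]
ee_rot: [0.947, -0.321, 0.0, 0.0]
ft_force: [0.3, 0.9, 0.5]
grip_width: 0.633
```

```bash
python3 st.py
```

```text
t 3.32 tcp [0.4748, -0.182, 0.1749] jawdir -127.5 tilt 0.03 q [-0.43, 0.45, 0.96, 2.0, -0.46, 0.93, -1.46] F [0.3, 0.9, 0.5] M [-0.03, 0.0, -0.03] w 54.1
```

servo_tool --series '[{"translation":[0,0,-0.2],"rot":[0,0,0],"fingers":5.2},{"translation":[0,0,0],"rot":[0,0,0],"fingers":5.2},{"translation":[0,0,0],"rot":[0,0,0],"fingers":5.1}]'

```text
t: 3.57
tool_pos: [0.4748, -0.1823, 0.1729]
ee_rot: [0.947, -0.321, 0.001, 0.0]
ft_force: [-1.3, -2.5, 1.1]
grip_width: 0.598
```

servo_tool --series '[{"translation":[0,0,0],"rot":[0,0,0],"fingers":5.0},{"translation":[0,0,0],"rot":[0,0,0],"fingers":4.9},{"translation":[0,0,0],"rot":[0,0,0],"fingers":4.8},{"translation":[0,0,0],"rot":[0,0,0],"fingers":4.8}]'

```text
t: 3.9
tool_pos: [0.4747, -0.1824, 0.1729]
ee_rot: [0.947, -0.321, 0.0, 0.0]
ft_force: [-3.1, -1.7, 6.6]
grip_width: 0.581
```

```bash
python3 st.py
```

```text
t 3.9 tcp [0.4747, -0.1824, 0.1729] jawdir -127.5 tilt 0.04 q [-0.43, 0.45, 0.96, 2.0, -0.46, 0.92, -1.46] F [-3.1, -1.7, 6.6] M [-0.6, 0.66, -0.03] w 49.6
```

Contact is nearly balanced (about 3 N). I nudge toward centre and start turning with a matched rise of 0.05 mm/deg.

servo_tool --series '[{"translation":[-0.02,-0.02,0],"rot":[0,0,0],"fingers":4.5},{"translation":[0,0,0.02],"rot":[0,0,4],"fingers":4.5},{"translation":[0,0,0.02],"rot":[0,0,4],"fingers":4.5},{"translation":[0,0,0.02],"rot":[0,0,4],"fingers":4.5}]' --grip_force 35

```text
t: 4.23
tool_pos: [0.4743, -0.1821, 0.1731]
ee_rot: [0.976, -0.219, 0.0, 0.0]
ft_force: [-1.3, -1.9, -0.7]
grip_width: 0.572
```

```bash
python3 st.py
```

```text
t 4.23 tcp [0.4743, -0.1821, 0.1731] jawdir -115.3 tilt 0.01 q [-0.4, 0.43, 0.89, 2.0, -0.42, 0.91, -1.29] F [-1.3, -1.9, -0.7] M [-0.54, 0.42, -0.06] w 48.9
```

servo_tool --series '[{"translation":[0,0,0.03],"rot":[0,0,6],"fingers":4.5},{"translation":[0,0,0.03],"rot":[0,0,6],"fingers":4.5},{"translation":[0,0,0.03],"rot":[0,0,6],"fingers":4.5},{"translation":[0,0,0.03],"rot":[0,0,6],"fingers":4.5},{"translation":[0,0,0.03],"rot":[0,0,6],"fingers":4.5}]'

```text
t: 4.65
tool_pos: [0.4741, -0.182, 0.1743]
ee_rot: [0.999, 0.042, -0.0, 0.0]
ft_force: [-0.9, -1.7, -1.7]
grip_width: 0.569
```

```bash
python3 - <<'E'
from st import *; st()
from station import eyes
import cv2
f=lambda n,x,y,w,h:cv2.resize(eyes.snapshot(n)["color"][y:y+h,x:x+w],None,fx=5,fy=5,interpolation=cv2.INTER_CUBIC)
cv2.imwrite("pics/a2.png",f("scene",320,180,120,100))
E
```

```text
t 4.65 tcp [0.4741, -0.182, 0.1743] jawdir -85.2 tilt 0.03 q [-0.3, 0.39, 0.75, 1.99, -0.34, 0.89, -0.86] F [-0.9, -1.7, -1.7] M [-0.52, 0.18, 0.0] w 48.6
```

View pics/a2.png

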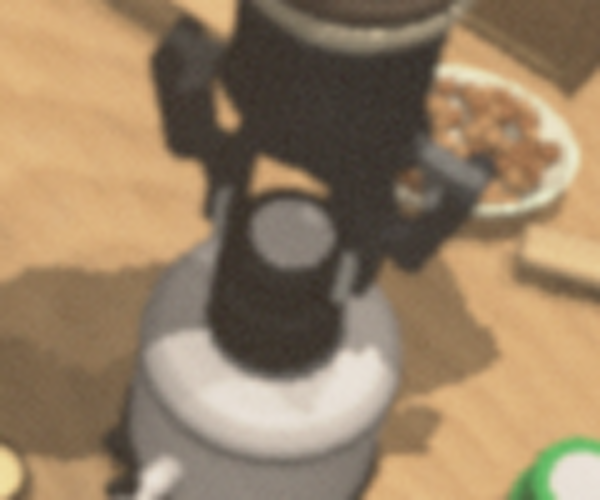

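The pads are on the knob's sides, clear of the shoulder, and forces are low. Turned 42° so far.

servo_tool --series '[{"translation":[0,0,0.035],"rot":[0,0,7],"fingers":4.5},{"translation":[0,0,0.035],"rot":[0,0,7],"fingers":4.5},{"translation":[0,0,0.035],"rot":[0,0,7],"fingers":4.5},{"translation":[0,0,0.035],"rot":[0,0,7],"fingers":4.5},{"translation":[0,0,0.035],"rot":[0,0,7],"fingers":4.5},{"translation":[0,0,0.035],"rot":[0,0,7],"fingers":4.5}]'

```text
t: 5.2
tool_pos: [0.4742, -0.1818, 0.1764]
ee_rot: [0.918, 0.396, -0.0, -0.0]
ft_force: [-1.2, 0.2, -1.4]
grip_width: 0.574
```

```bash
python3 st.py
```

```text
t 5.2 tcp [0.4742, -0.1818, 0.1764] jawdir -43.3 tilt 0.03 q [-0.16, 0.35, 0.55, 1.98, -0.24, 0.88, -0.24] F [-1.2, 0.2, -1.4] M [-0.27, 0.11, -0.01] w 49.0
```

servo_tool --series '[{"translation":[0,0,0.035],"rot":[0,0,7],"fingers":4.5},{"translation":[0,0,0.035],"rot":[0,0,7],"fingers":4.5},{"translation":[0,0,0.035],"rot":[0,0,7],"fingers":4.5},{"translation":[0,0,0.035],"rot":[0,0,7],"fingers":4.5},{"translation":[0,0,0.035],"rot":[0,0,7],"fingers":4.5},{"translation":[0,0,0.035],"rot":[0,0,7],"fingers":4.5},{"translation":[0,0,0.035],"rot":[0,0,7],"fingers":4.5},{"translation":[0,0,0.035],"rot":[0,0,7],"fingers":4.5}]'

```text
t: 5.87
tool_pos: [0.4742, -0.1818, 0.1792]
ee_rot: [0.624, 0.781, -0.0, -0.0]
ft_force: [-0.4, -1.8, -2.1]
grip_width: 0.57
```

```bash
python3 st.py
```

```text
t 5.87 tcp [0.4742, -0.1818, 0.1792] jawdir 12.7 tilt 0.03 q [0.01, 0.32, 0.32, 1.96, -0.13, 0.88, 0.62] F [-0.4, -1.8, -2.1] M [-0.26, 0.05, -0.01] w 48.7
```

servo_tool --series '[{"translation":[0,0,0.035],"rot":[0,0,7],"fingers":4.5},{"translation":[0,0,0.035],"rot":[0,0,7],"fingers":4.5},{"translation":[0,0,0.035],"rot":[0,0,7],"fingers":4.5},{"translation":[0,0,0.035],"rot":[0,0,7],"fingers":4.5},{"translation":[0,0,0.035],"rot":[0,0,7],"fingers":4.5},{"translation":[0,0,0.035],"rot":[0,0,7],"fingers":4.5},{"translation":[0,0,0.035],"rot":[0,0,7],"fingers":4.5},{"translation":[0,0,0.035],"rot":[0,0,7],"fingers":4.5},{"translation":[0,0,0.035],"rot":[0,0,7],"fingers":4.5},{"translation":[0,0,0.035],"rot":[0,0,7],"fingers":4.5}]'

```text
t: 6.7
tool_pos: [0.4739, -0.182, 0.1826]
ee_rot: [0.064, 0.998, 0.0, -0.001]
ft_force: [-0.1, -0.6, -1.3]
grip_width: 0.571
```

```bash
python3 - <<'E'
from st import *; st()
from station import eyes
import cv2
f=lambda n,x,y,w,h:cv2.resize(eyes.snapshot(n)["color"][y:y+h,x:x+w],None,fx=5,fy=5,interpolation=cv2.INTER_CUBIC)
cv2.imwrite("pics/a3.png",f("scene",320,180,120,100))
E
```

```text
t 6.7 tcp [0.4739, -0.182, 0.1826] jawdir 82.7 tilt 0.07 q [0.22, 0.32, 0.05, 1.94, -0.02, 0.89, 1.73] F [-0.1, -0.6, -1.3] M [-0.24, 0.02, -0.04] w 48.8
```

View pics/a3.png

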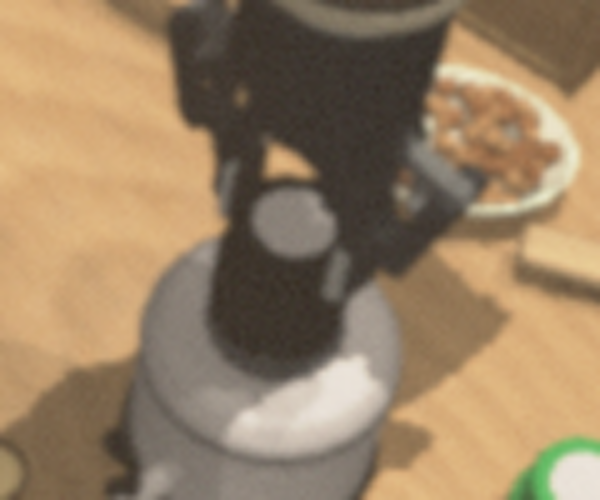

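The cap rises with the hand; the knob top moved up in the crop from y=230 to y=219. Re-grip: release, turn back about 203°, close again.

servo_tool --series '[{"translation":[0,0,0],"rot":[0,0,0],"fingers":5.5},{"translation":[0,0,0],"rot":[0,0,0],"fingers":6.5},{"translation":[0,0,0],"rot":[0,0,0],"fingers":6.5},{"translation":[0,0,0],"rot":[0,0,-7],"fingers":6.5},{"translation":[0,0,0],"rot":[0,0,-7],"fingers":6.5},{"translation":[0,0,0],"rot":[0,0,-7],"fingers":6.5},{"translation":[0,0,0],"rot":[0,0,-7],"fingers":6.5},{"translation":[0,0,0],"rot":[0,0,-7],"fingers":6.5},{"translation":[0,0,0],"rot":[0,0,-7],"fingers":6.5},{"translation":[0,0,0],"rot":[0,0,-7],"fingers":6.5}]'

```text
t: 7.58
tool_pos: [0.4746, -0.1817, 0.1829]
ee_rot: [0.477, 0.879, 0.0, 0.0]
ft_force: [0.6, 0.5, 0.1]
grip_width: 0.76
```

servo_tool --series '[{"translation":[0,0,0],"rot":[0,0,-7],"fingers":6.5},{"translation":[0,0,0],"rot":[0,0,-7],"fingers":6.5},{"translation":[0,0,0],"rot":[0,0,-7],"fingers":6.5},{"translation":[0,0,0],"rot":[0,0,-7],"fingers":6.5},{"translation":[0,0,0],"rot":[0,0,-7],"fingers":6.5},{"translation":[0,0,0],"rot":[0,0,-7],"fingers":6.5},{"translation":[0,0,0],"rot":[0,0,-7],"fingers":6.5},{"translation":[0,0,0],"rot":[0,0,-7],"fingers":6.5},{"translation":[0,0,0],"rot":[0,0,-7],"fingers":6.5},{"translation":[0,0,0],"rot":[0,0,-7],"fingers":6.5}]'

```text
t: 8.42
tool_pos: [0.4746, -0.1817, 0.1829]
ee_rot: [0.895, 0.446, 0.0, 0.0]
ft_force: [-0.7, 0.0, -0.5]
grip_width: 0.757
```

servo_tool --series '[{"translation":[0,0,0],"rot":[0,0,-7],"fingers":6.5},{"translation":[0,0,0],"rot":[0,0,-7],"fingers":6.5},{"translation":[0,0,0],"rot":[0,0,-7],"fingers":6.5},{"translation":[0,0,0],"rot":[0,0,-7],"fingers":6.5},{"translation":[0,0,0],"rot":[0,0,-7],"fingers":6.5},{"translation":[0,0,0],"rot":[0,0,-7],"fingers":6.5},{"translation":[0,0,0],"rot":[0,0,-7],"fingers":6.5},{"translation":[0,0,0],"rot":[0,0,-7],"fingers":6.5},{"translation":[0,0,0],"rot":[0,0,-7],"fingers":6.5},{"translation":[0,0,0],"rot":[0,0,-7],"fingers":6.5}]'

```text
t: 9.25
tool_pos: [0.4747, -0.1816, 0.183]
ee_rot: [0.989, -0.147, 0.0, -0.0]
ft_force: [-0.8, 1.6, 0.4]
grip_width: 0.761
```

```bash
python3 st.py
```

```text
t 9.25 tcp [0.4747, -0.1816, 0.183] jawdir -107.0 tilt 0.03 q [-0.36, 0.39, 0.83, 1.98, -0.37, 0.92, -1.2] F [-0.8, 1.6, 0.4] M [0.02, 0.02, 0.0] w 64.9
```

servo_tool --series '[{"translation":[-0.04,-0.02,0],"rot":[0,0,0],"fingers":5.4},{"translation":[0,0,0],"rot":[0,0,0],"fingers":5.2},{"translation":[0,0,0],"rot":[0,0,0],"fingers":5.0},{"translation":[0,0,0],"rot":[0,0,0],"fingers":4.5},{"translation":[0,0,0.01],"rot":[0,0,3],"fingers":4.5},{"translation":[0,0,0.02],"rot":[0,0,4],"fingers":4.5}]'

```text
t: 9.75
tool_pos: [0.4741, -0.1822, 0.1833]
ee_rot: [0.997, -0.081, 0.0, -0.0]
ft_force: [-2.3, -0.0, 3.1]
grip_width: 0.571
```

```bash
python3 st.py
```

```text
t 9.75 tcp [0.4741, -0.1822, 0.1833] jawdir -99.3 tilt 0.02 q [-0.34, 0.38, 0.8, 1.98, -0.35, 0.91, -1.09] F [-2.3, -0.0, 3.1] M [0.03, 0.15, -0.11] w 48.8
```

Balanced. I continue: 217° so far, and the next 140° takes it to 357°.

servo_tool --series '[{"translation":[0,0,0.035],"rot":[0,0,7],"fingers":4.5},{"translation":[0,0,0.035],"rot":[0,0,7],"fingers":4.5},{"translation":[0,0,0.035],"rot":[0,0,7],"fingers":4.5},{"translation":[0,0,0.035],"rot":[0,0,7],"fingers":4.5},{"translation":[0,0,0.035],"rot":[0,0,7],"fingers":4.5},{"translation":[0,0,0.035],"rot":[0,0,7],"fingers":4.5},{"translation":[0,0,0.035],"rot":[0,0,7],"fingers":4.5},{"translation":[0,0,0.035],"rot":[0,0,7],"fingers":4.5},{"translation":[0,0,0.035],"rot":[0,0,7],"fingers":4.5},{"translation":[0,0,0.035],"rot":[0,0,7],"fingers":4.5}]'

```text
t: 10.58
tool_pos: [0.4739, -0.1825, 0.1869]
ee_rot: [0.862, 0.507, 0.0, 0.0]
ft_force: [-1.5, 0.1, 1.4]
grip_width: 0.57
```

servo_tool --series '[{"translation":[0,0,0.035],"rot":[0,0,7],"fingers":4.5},{"translation":[0,0,0.035],"rot":[0,0,7],"fingers":4.5},{"translation":[0,0,0.035],"rot":[0,0,7],"fingers":4.5},{"translation":[0,0,0.035],"rot":[0,0,7],"fingers":4.5},{"translation":[0,0,0.035],"rot":[0,0,7],"fingers":4.5},{"translation":[0,0,0.035],"rot":[0,0,7],"fingers":4.5},{"translation":[0,0,0.035],"rot":[0,0,7],"fingers":4.5},{"translation":[0,0,0.035],"rot":[0,0,7],"fingers":4.5},{"translation":[0,0,0.035],"rot":[0,0,7],"fingers":4.5},{"translation":[0,0,0.035],"rot":[0,0,7],"fingers":4.5}]'

```text
t: 11.42
tool_pos: [0.4738, -0.1829, 0.1904]
ee_rot: [0.415, 0.91, -0.0, 0.0]
ft_force: [-1.1, -1.1, 2.0]
grip_width: 0.568
```

```bash
python3 st.py
```

```text
t 11.42 tcp [0.4738, -0.1829, 0.1904] jawdir 40.9 tilt 0.04 q [0.1, 0.31, 0.21, 1.94, -0.08, 0.9, 1.06] F [-1.1, -1.1, 2.0] M [-0.29, 0.3, -0.11] w 48.5
```

servo_tool --series '[{"translation":[0,0,0.035],"rot":[0,0,7],"fingers":4.5},{"translation":[0,0,0.035],"rot":[0,0,7],"fingers":4.5},{"translation":[0,0,0.035],"rot":[0,0,7],"fingers":4.5},{"translation":[0,0,0.035],"rot":[0,0,7],"fingers":4.5},{"translation":[0,0,0.035],"rot":[0,0,7],"fingers":4.5},{"translation":[0,0,0.035],"rot":[0,0,7],"fingers":4.5},{"translation":[0,0,0.035],"rot":[0,0,7],"fingers":4.5},{"translation":[0,0,0.035],"rot":[0,0,7],"fingers":4.5}]'

```text
t: 12.08
tool_pos: [0.4741, -0.1829, 0.1933]
ee_rot: [-0.06, 0.998, -0.0, 0.0]
ft_force: [0.9, -1.2, 0.1]
grip_width: 0.57
```

servo_tool --series '[{"translation":[0,0,0.035],"rot":[0,0,7],"fingers":4.5},{"translation":[0,0,0.035],"rot":[0,0,7],"fingers":4.5},{"translation":[0,0,0.035],"rot":[0,0,7],"fingers":4.5}]'

```text
t: 12.33
tool_pos: [0.4741, -0.1829, 0.1943]
ee_rot: [-0.241, 0.97, -0.0, 0.0]
ft_force: [-0.6, -1.8, 0.4]
grip_width: 0.569
```

```bash
python3 st.py
```

```text
t 12.33 tcp [0.4741, -0.1829, 0.1943] jawdir 117.9 tilt 0.07 q [0.32, 0.31, -0.07, 1.92, 0.03, 0.92, 2.29] F [-0.6, -1.8, 0.4] M [-0.3, -0.07, -0.06] w 48.6
```

At 434°. A gentle test lift.

servo_tool --series '[{"translation":[0,0,0.05],"rot":[0,0,0],"fingers":4.5},{"translation":[0,0,0.05],"rot":[0,0,0],"fingers":4.5}]'

```text
t: 12.5
tool_pos: [0.4737, -0.1824, 0.1949]
ee_rot: [-0.236, 0.972, 0.0, -0.0]
ft_force: [-0.9, 0.1, -2.5]
grip_width: 0.567
```

servo_tool --series '[{"translation":[0,0,0.05],"rot":[0,0,0],"fingers":4.5},{"translation":[0,0,0],"rot":[0,0,0],"fingers":4.5}]'

```text
t: 12.67
tool_pos: [0.4737, -0.1822, 0.1953]
ee_rot: [-0.237, 0.972, 0.0, -0.0]
ft_force: [0.4, -0.1, -2.5]
grip_width: 0.574
```

servo_tool --series '[{"translation":[0,0,0.07],"rot":[0,0,0],"fingers":4.5},{"translation":[0,0,0.07],"rot":[0,0,0],"fingers":4.5},{"translation":[0,0,0.07],"rot":[0,0,0],"fingers":4.5}]'

```text
t: 12.92
tool_pos: [0.4739, -0.1821, 0.1975]
ee_rot: [-0.238, 0.971, 0.0, -0.0]
ft_force: [0.9, -0.5, -3.5]
grip_width: 0.571
```

servo_tool --series '[{"translation":[0,0,0.1],"rot":[0,0,0],"fingers":4.5},{"translation":[0,0,0.1],"rot":[0,0,0],"fingers":4.5},{"translation":[0,0,0.1],"rot":[0,0,0],"fingers":4.5}]'

```text
t: 13.17
tool_pos: [0.474, -0.1821, 0.2007]
ee_rot: [-0.238, 0.971, 0.0, -0.0]
ft_force: [-0.3, 0.6, -2.5]
grip_width: 0.568
```

```bash
python3 st.py
```

```text
t 13.17 tcp [0.474, -0.1821, 0.2007] jawdir 117.5 tilt 0.0 q [0.31, 0.3, -0.07, 1.91, 0.02, 0.93, 2.29] F [-0.3, 0.6, -2.5] M [-0.01, -0.07, -0.03] w 48.5
```

The cap is free: a steady 2.5 N of weight and no thread force. I lift clear, then carry it to the coaster.

servo_tool --series '[{"translation":[0,0,0.4],"rot":[0,0,0],"fingers":4.5},{"translation":[0,0,0.6],"rot":[0,0,0],"fingers":4.5},{"translation":[0,0,0.8],"rot":[0,0,0],"fingers":4.5},{"translation":[0,0,0.8],"rot":[0,0,0],"fingers":4.5},{"translation":[0,0,0.8],"rot":[0,0,0],"fingers":4.5},{"translation":[0,0,0.6],"rot":[0,0,0],"fingers":4.5},{"translation":[0,0,0],"rot":[0,0,0],"fingers":4.5},{"translation":[0,0,0],"rot":[0,0,0],"fingers":4.5},{"translation":[0.2,0.5,0],"rot":[0,0,-2],"fingers":4.5},{"translation":[0.2,0.9,0],"rot":[0,0,-4],"fingers":4.5}]'

```text
t: 14.0
tool_pos: [0.4775, -0.1691, 0.2402]
ee_rot: [-0.185, 0.983, -0.0, -0.0]
ft_force: [-0.2, -0.2, -3.3]
grip_width: 0.565
```

servo_tool --series '[{"translation":[0.4,1.5,0],"rot":[0,0,-4],"fingers":4.5},{"translation":[0.5,1.8,0],"rot":[0,0,-5],"fingers":4.5},{"translation":[0.6,2,0],"rot":[0,0,-5],"fingers":4.5},{"translation":[0.6,2,0],"rot":[0,0,-5],"fingers":4.5},{"translation":[0.6,2,0],"rot":[0,0,-5],"fingers":4.5},{"translation":[0.6,2,0],"rot":[0,0,-5],"fingers":4.5},{"translation":[0.6,2,0],"rot":[0,0,-5],"fingers":4.5},{"translation":[0.6,2,0],"rot":[0,0,-5],"fingers":4.5},{"translation":[0.6,2,0],"rot":[0,0,-4],"fingers":4.5},{"translation":[0.6,2,0],"rot":[0,0,-4],"fingers":4.5}]'

```text
t: 14.83
tool_pos: [0.5349, 0.0258, 0.24]
ee_rot: [0.222, 0.975, -0.0, -0.0]
ft_force: [-0.6, -0.2, -2.5]
grip_width: 0.575
```

servo_tool --series '[{"translation":[0.6,2,0],"rot":[0,0,0],"fingers":4.5},{"translation":[0.6,2,0],"rot":[0,0,0],"fingers":4.5},{"translation":[0.6,1.7,0],"rot":[0,0,0],"fingers":4.5},{"translation":[0.5,1.2,0],"rot":[0,0,0],"fingers":4.5},{"translation":[0.3,0.7,0],"rot":[0,0,0],"fingers":4.5},{"translation":[0,0,0],"rot":[0,0,0],"fingers":4.5}]'

```text
t: 15.33
tool_pos: [0.5612, 0.1023, 0.2401]
ee_rot: [0.219, 0.976, 0.0, -0.0]
ft_force: [-0.3, 0.7, -3.3]
grip_width: 0.572
```

```bash
python3 - <<'E'
from st import *; st()
from station import eyes
import cv2
f=lambda n,x,y,w,h:cv2.resize(eyes.snapshot(n)["color"][y:y+h,x:x+w],None,fx=4,fy=4,interpolation=cv2.INTER_CUBIC)
cv2.imwrite("pics/a4.png",f("scene",240,90,160,140))
E
```

```text
t 15.33 tcp [0.5612, 0.1023, 0.2401] jawdir 64.6 tilt 0.04 q [-0.25, 0.36, -0.04, 1.72, 0.01, 1.07, 0.84] F [-0.3, 0.7, -3.3] M [0.06, -0.01, -0.02] w 48.8
```

View pics/a4.png

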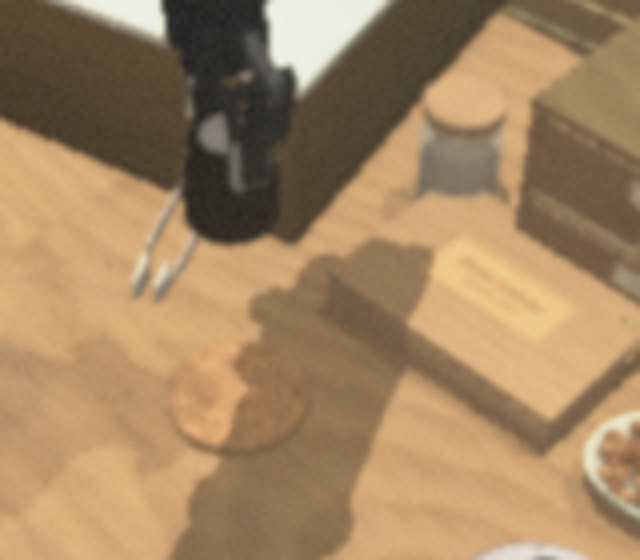

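The cap is held upright above the coaster. I lower it to about 6 mm above, then step down to contact.

servo_tool --series '[{"translation":[-0.3,0,-1],"rot":[0,0,0],"fingers":4.5},{"translation":[0,0,-2],"rot":[0,0,0],"fingers":4.5},{"translation":[0,0,-2],"rot":[0,0,0],"fingers":4.5},{"translation":[0,0,-2],"rot":[0,0,0],"fingers":4.5},{"translation":[0,0,-2],"rot":[0,0,0],"fingers":4.5},{"translation":[0,0,-2],"rot":[0,0,0],"fingers":4.5},{"translation":[0,0,-2],"rot":[0,0,0],"fingers":4.5},{"translation":[0,0,-1.7],"rot":[0,0,0],"fingers":4.5},{"translation":[0,0,-1],"rot":[0,0,0],"fingers":4.5},{"translation":[0,0,-0.5],"rot":[0,0,0],"fingers":4.5}]'

```text
t: 16.22
tool_pos: [0.5567, 0.0993, 0.0769]
ee_rot: [0.221, 0.975, -0.001, -0.001]
ft_force: [0.3, -0.4, -3.0]
grip_width: 0.567
```

servo_tool --series '[{"translation":[0,0,-0.1],"rot":[0,0,0],"fingers":4.5},{"translation":[0,0,-0.1],"rot":[0,0,0],"fingers":4.5},{"translation":[0,0,-0.1],"rot":[0,0,0],"fingers":4.5},{"translation":[0,0,-0.1],"rot":[0,0,0],"fingers":4.5}]'

```text
t: 16.55
tool_pos: [0.5587, 0.1009, 0.0754]
ee_rot: [0.22, 0.975, 0.0, 0.001]
ft_force: [-0.1, -0.3, -2.3]
grip_width: 0.568
```

servo_tool --series '[{"translation":[0,0.1,-0.08],"rot":[0,0,0],"fingers":4.5},{"translation":[0,0,-0.08],"rot":[0,0,0],"fingers":4.5}]'

```text
t: 16.72
tool_pos: [0.5583, 0.1022, 0.0734]
ee_rot: [0.22, 0.975, 0.0, 0.0]
ft_force: [0.6, -0.2, -3.0]
grip_width: 0.564
```

servo_tool --series '[{"translation":[0,0,-0.05],"rot":[0,0,0],"fingers":4.5},{"translation":[0,0,-0.05],"rot":[0,0,0],"fingers":4.5}]'

```text
t: 16.88
tool_pos: [0.558, 0.1019, 0.0721]
ee_rot: [0.22, 0.975, 0.0, 0.0]
ft_force: [-0.3, -0.2, -3.3]
grip_width: 0.574
```

servo_tool --series '[{"translation":[0,0,-0.03],"rot":[0,0,0],"fingers":4.5},{"translation":[0,0,0],"rot":[0,0,0],"fingers":4.5}]'

```text
t: 17.05
tool_pos: [0.5579, 0.1019, 0.0719]
ee_rot: [0.22, 0.975, 0.0, -0.0]
ft_force: [-2.5, 0.1, 1.3]
grip_width: 0.57
```

Contact at z≈0.072, with the weight now transferred. Release, check, then rise.

servo_tool --series '[{"translation":[0,0,0],"rot":[0,0,0],"fingers":5.2},{"translation":[0,0,0],"rot":[0,0,0],"fingers":5.8},{"translation":[0,0,0],"rot":[0,0,0],"fingers":6.8},{"translation":[0,0,0],"rot":[0,0,0],"fingers":7.5},{"translation":[0,0,0],"rot":[0,0,0],"fingers":7.5}]'

```text
t: 17.47
tool_pos: [0.5581, 0.1018, 0.0717]
ee_rot: [0.22, 0.975, 0.0, 0.0]
ft_force: [-0.3, 0.3, -0.4]
grip_width: 0.878
```

servo_tool --series '[{"translation":[0,0,0.5],"rot":[0,0,0],"fingers":7.5},{"translation":[0,0,1],"rot":[0,0,0],"fingers":7.5},{"translation":[0,0,2],"rot":[0,0,0],"fingers":7.5},{"translation":[0,0,2],"rot":[0,0,0],"fingers":7.5},{"translation":[0,0,2],"rot":[0,0,0],"fingers":7.5},{"translation":[0,0,2],"rot":[0,0,0],"fingers":7.5},{"translation":[0,0,2],"rot":[0,0,0],"fingers":7.5},{"translation":[0,0,2],"rot":[0,0,0],"fingers":7.5},{"translation":[0,0,0],"rot":[0,0,0],"fingers":7.5},{"translation":[0,0,0],"rot":[0,0,0],"fingers":7.5}]'

```text
t: 18.3
tool_pos: [0.5588, 0.102, 0.2087]
ee_rot: [0.22, 0.975, 0.001, 0.002]
ft_force: [-0.3, 0.2, -0.2]
grip_width: 0.881
```

```bash
python3 - <<'E'
from st import *; st()
from station import eyes
import cv2
s=eyes.snapshot("scene");t=eyes.snapshot("top")
np.save("scene1.npy",s,allow_pickle=True);np.save("top1.npy",t,allow_pickle=True)
f=lambda i,x,y,w,h:cv2.resize(i[y:y+h,x:x+w],None,fx=4,fy=4,interpolation=cv2.INTER_CUBIC)
cv2.imwrite("pics/a5.png",np.hstack([f(s["color"],250,130,100,100),f(t["color"],241,118,100,100)]))
E
```

```text
t 18.3 tcp [0.5588, 0.102, 0.2087] jawdir 64.5 tilt 0.2 q [-0.25, 0.38, -0.04, 1.77, 0.02, 0.99, 0.84] F [-0.3, 0.2, -0.2] M [0.09, 0.0, -0.02] w 75.2
```

View pics/a5.png

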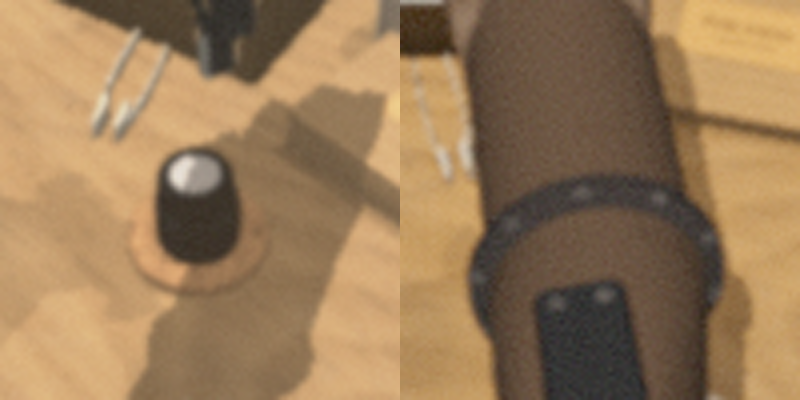

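The cap stands upright on the coaster: its white disc is at crop (195,173), and the coaster spans x 130–270, unmoved. I check the offset and hand in.

```bash
python3 - <<'E'
from h import *
p=at("scene",(298.4,172.9),.074,1);c=at("scene",(299.2,187.8),.012,1);print(p,c,np.linalg.norm((p-c)[:2]))
if np.linalg.norm((p-c)[:2])<.012:
    from station import arm; print(arm.hand_in())
E
```

```text
[0.5588178  0.10118115 0.074     ] [0.5590732  0.10151201 0.012     ] 0.00041796376179150665
the job is handed in; nothing more can be done
None
```

The black filler cap is off the urn and standing knob up on the cork coaster. I let go, moved the hand clear and handed the job in at about 18 s; `hand_in` reports no verdict.

- **Unscrewing:** I turned it about 434° anticlockwise in two grips (one re-grip), with the hand rising with the thread. Wrist force readings stayed under about 7 N, and the cap was held when it came free. A steady 2.5–3.3 N of weight during the lift showed it was clear of the thread.
- **Placing:** I lowered it in small steps until contact, at about 1 N, and then released it.
- **Last checks:** the scene camera puts the cap's axis within about 1 mm of the coaster's centre, upright, with the coaster not visibly moved. Wrist force after release was about 0 N.
- **Not checked:** the arm hid the cap in the last top view, so the final position rests on the scene camera alone. I did not re-measure the bystanders, but no contact with them showed in the force readings.

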